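# Load the gel warmer from the carrier stack

## Task

Get the gel jars warming: first turn the red isolator handle to off, then slide the blue guard plate sideways off the top of the stack onto the parking runners and slide the top metal carrier off the other way onto the copper bed, each right up to its end stop, leaving the carriers below as they are. Stand every gel jar that is on the trolley upright and wholly on that carrier, and last of all turn the isolator back on. Leave the white saline bottle with the teal cap alone.

Things in the scene. Friction and masses are not known exactly. Their poses are not given: they have to be found in the camera images.
- warmer: Gel warmer: fixed white trough, blue trim. Origin on the trolley top under the stack; z up, +y along the trough to the copper bed, -y to the parking runners, x across. 134 mm wide inside; two side walls 8 mm thick, 55 mm high along its whole length.
- stack (a point): Centre of the floor under the stack, 12 mm above the trolley; axes as the warmer. Upwards: carrier_low, carrier_mid, carrier_top, guard, each 130 (x) by 140 (y) by 10 mm, so the stack's top is at 52 mm. Friction alone holds them along y. Both ends of the stack are open.
- lip (a point): Middle of the stack at the lips' height, 58 mm above the trolley. A blue lip 56 to 61 mm high overhangs each long edge of the stack by 8 mm (from y = -62 to +62 mm): plates cannot be lifted out, only slid along y; 114 mm between the lips is open from above.
- bed (a point): Centre of the top of the copper bed: 147 mm to +y of stack, 30.5 mm above the trolley (1.5 mm below the underside of carrier_top in the stack); same axes. It starts 2 mm beyond the stack. End stop: a wall across the trough, 50 mm high, face 71 mm to +y of this point; a carrier home against it is centred within 2 mm of this point.
- runners (a point): Parking place of the guard: 201 mm to -y of stack, 41 mm above the trolley (1 mm below the guard's underside), midway between two 12 mm wide steel runners that bear its edges; 110 mm between them is open down to 6 mm. They begin at the stack. End stop: wall, 54 mm high, face 71 mm to -y of here. A guard home there leaves a 60 mm gap to the stack for fingers that push the carrier.
- guard_mid (a point): Blue plastic guard plate with a white stripe, 130 x 140 x 10 mm, 0.2 kg, loose, on top of the stack at the start; point at its centre, half-way up; z up, y along the trough.
- carrier_top_mid (a point): Uppermost aluminium carrier plate, with three dark round marks for jars, 130 x 140 x 10 mm, 0.3 kg, loose; point at its centre, half-way up (5 mm below its top); z up, x across and y along the trough. The marks are at (x, y) = (-35, -40), (-35, 40) and (35, 0) mm from its centre; jars may also stand elsewhere on it.
- carrier_mid_mid (a point): Second carrier, alike, below carrier_top; stays in the stack. Point at its centre, half-way up.
- carrier_low_mid (a point): Lowest carrier, alike; stays in the stack. Point at its centre, half-way up.
- handle (a joint): Isolator handle, rad: 0 = off, 1.5 = on (both end stops). It grows clockwise seen from above and stays where it is left, with a friction of about 0.12 N m. On at the start.
- handle_grip (a point): Red bar handle on a fixed grey box (84 x 84 mm, 50 mm high) with a yellow face: the bar is 64 mm long, 16 mm wide and 30 mm high (from 58 to 88 mm above the trolley); point on the turning axis, 72 mm above the trolley. x lies along the bar and turns with it, z up. The white stripe on the bar points to the white dot at off, to the green dot at on.
- saline_mid (a point): White saline bottle with a teal cap, 47 mm across, 122 mm high, loose: a bystander. Point on its axis, half-way up.
- jar_1_mid (a point): White gel jar with a pale green band and a green screw lid, loose, 0.1 kg: a plain upright cylinder 56 mm across and 44 mm high. Point on its axis, half-way up (22 mm above its underside); z is its axis. Two or three of the four are present (None if absent, or while the fingers hold it).
- jar_2_mid (a point): White gel jar with a pale green band and a green screw lid, loose, 0.1 kg: a plain upright cylinder 56 mm across and 44 mm high. Point on its axis, half-way up (22 mm above its underside); z is its axis. Two or three of the four are present (None if absent, or while the fingers hold it).
- jar_3_mid (a point): White gel jar with a pale green band and a green screw lid, loose, 0.1 kg: a plain upright cylinder 56 mm across and 44 mm high. Point on its axis, half-way up (22 mm above its underside); z is its axis. Two or three of the four are present (None if absent, or while the fingers hold it).
- jar_4_mid (a point): White gel jar with a pale green band and a green screw lid, loose, 0.1 kg: a plain upright cylinder 56 mm across and 44 mm high. Point on its axis, half-way up (22 mm above its underside); z is its axis. Two or three of the four are present (None if absent, or while the fingers hold it).
Not all that is in view belongs to the job. What is shaped like the part that bears jar_4_mid but purple is not meant.

How it is judged (in metres and radians):
On the way, in this order (a step that is already met when the one before it is completed fails the run):
1. the isolator is turned off (within 0.15 rad of its stop) (value of joint handle below 0.15 rad), for 0.2 s.
2. with the isolator off, the guard plate lies on the parking runners against the end stop (within 12 mm), and no carrier has moved more than 12 mm in the stack (value of joint handle below 0.15 rad and y of guard_mid in the frame of runners between -0.012 and 0.012 m and x of guard_mid in the frame of runners between -0.008 and 0.008 m and z of guard_mid in the frame of runners between 0 and 0.01 m and angle between each of guard_mid, carrier_top_mid, carrier_low_mid, carrier_mid_mid's own z axis and vertical below 0.06 rad and y of carrier_top_mid in the frame of stack between -0.012 and 0.012 m and x of carrier_top_mid in the frame of stack between -0.008 and 0.008 m and z of carrier_top_mid in the frame of stack between 0.02 and 0.03 m and y of carrier_low_mid in the frame of stack between -0.012 and 0.012 m and x of carrier_low_mid in the frame of stack between -0.008 and 0.008 m and z of carrier_low_mid in the frame of stack between 0 and 0.01 m and y of carrier_mid_mid in the frame of stack between -0.012 and 0.012 m and x of carrier_mid_mid in the frame of stack between -0.008 and 0.008 m and z of carrier_mid_mid in the frame of stack between 0.01 and 0.02 m), for 0.3 s.
3. with the isolator off, the top carrier lies on the bed against the end stop (within 12 mm) (value of joint handle below 0.15 rad and y of carrier_top_mid in the frame of bed between -0.012 and 0.012 m and x of carrier_top_mid in the frame of bed between -0.008 and 0.008 m and z of carrier_top_mid in the frame of bed between 0 and 0.01 m and angle between carrier_top_mid's own z axis and vertical below 0.06 rad), for 0.3 s.
4. with the isolator off, every gel jar present stands upright on that carrier (all of step 3 and x of jar_1_mid in the frame of carrier_top_mid between -0.041 and 0.041 m and y of jar_1_mid in the frame of carrier_top_mid between -0.046 and 0.046 m and z of jar_1_mid in the frame of carrier_top_mid between 0.021 and 0.033 m and angle between each of jar_1_mid, jar_2_mid, jar_3_mid, jar_4_mid's own z axis and vertical below 0.12 rad and x of jar_2_mid in the frame of carrier_top_mid between -0.041 and 0.041 m and y of jar_2_mid in the frame of carrier_top_mid between -0.046 and 0.046 m and z of jar_2_mid in the frame of carrier_top_mid between 0.021 and 0.033 m and x of jar_3_mid in the frame of carrier_top_mid between -0.041 and 0.041 m and y of jar_3_mid in the frame of carrier_top_mid between -0.046 and 0.046 m and z of jar_3_mid in the frame of carrier_top_mid between 0.021 and 0.033 m and x of jar_4_mid in the frame of carrier_top_mid between -0.041 and 0.041 m and y of jar_4_mid in the frame of carrier_top_mid between -0.046 and 0.046 m and z of jar_4_mid in the frame of carrier_top_mid between 0.021 and 0.033 m), for 0.4 s.
5. the isolator is turned on (within 0.15 rad of its stop) (value of joint handle above 1.35 rad), for 0.2 s.
At the end, for the whole second after the job is handed in: Isolator on (within 0.15 rad); guard flat on the runners, top carrier flat on the bed, lower carriers in the stack, each within 12 mm along the trough; each gel jar present upright (0.12 rad) on the carrier, axis within 41 mm (x) and 46 mm (y) of its centre; nothing held (value of joint handle above 1.35 rad and y of guard_mid in the frame of runners between -0.012 and 0.012 m and x of guard_mid in the frame of runners between -0.008 and 0.008 m and z of guard_mid in the frame of runners between 0 and 0.01 m and angle between each of guard_mid, carrier_top_mid, carrier_low_mid, carrier_mid_mid's own z axis and vertical below 0.06 rad and y of carrier_top_mid in the frame of bed between -0.012 and 0.012 m and x of carrier_top_mid in the frame of bed between -0.008 and 0.008 m and z of carrier_top_mid in the frame of bed between 0 and 0.01 m and y of carrier_low_mid in the frame of stack between -0.012 and 0.012 m and x of carrier_low_mid in the frame of stack between -0.008 and 0.008 m and z of carrier_low_mid in the frame of stack between 0 and 0.01 m and y of carrier_mid_mid in the frame of stack between -0.012 and 0.012 m and x of carrier_mid_mid in the frame of stack between -0.008 and 0.008 m and z of carrier_mid_mid in the frame of stack between 0.01 and 0.02 m and x of jar_1_mid in the frame of carrier_top_mid between -0.041 and 0.041 m and y of jar_1_mid in the frame of carrier_top_mid between -0.046 and 0.046 m and z of jar_1_mid in the frame of carrier_top_mid between 0.021 and 0.033 m and angle between each of jar_1_mid, jar_2_mid, jar_3_mid, jar_4_mid's own z axis and vertical below 0.12 rad and x of jar_2_mid in the frame of carrier_top_mid between -0.041 and 0.041 m and y of jar_2_mid in the frame of carrier_top_mid between -0.046 and 0.046 m and z of jar_2_mid in the frame of carrier_top_mid between 0.021 and 0.033 m and x of jar_3_mid in the frame of carrier_top_mid between -0.041 and 0.041 m and y of jar_3_mid in the frame of carrier_top_mid between -0.046 and 0.046 m and z of jar_3_mid in the frame of carrier_top_mid between 0.021 and 0.033 m and x of jar_4_mid in the frame of carrier_top_mid between -0.041 and 0.041 m and y of jar_4_mid in the frame of carrier_top_mid between -0.046 and 0.046 m and z of jar_4_mid in the frame of carrier_top_mid between 0.021 and 0.033 m); the robot touches nothing.
It fails at once if a lower carrier is dragged more than 15 mm along the stack or lifted (not (y of carrier_low_mid in the frame of stack between -0.015 and 0.015 m and z of carrier_low_mid in the frame of stack between -0.003 and 0.013 m) or not (y of carrier_mid_mid in the frame of stack between -0.015 and 0.015 m and z of carrier_mid_mid in the frame of stack between 0.007 and 0.023 m)).
It fails at once if the saline bottle is moved more than 30 mm or tipped (distance of saline_mid from where it was at the start of the episode above 0.03 m or angle between saline_mid's own z axis and vertical above 0.3 rad).
Of jar_1, jar_2, jar_3, jar_4 only 2 to 3 are there at a start; the rules pass over those that are not, and their reading is None.
At some moment in a run one of jar_1, jar_2, jar_3, jar_4 may be knocked a few centimetres aside while the robot is not near it.
It also fails if it takes over 208 s, if anything falls off the work surface, if the arm or the gripper's body presses on something with over 40 N, if the wrist force passes 120 N, or if a joint passes its speed limit or range.

## Robot

A 6-joint arm with a two-finger parallel gripper is mounted at the origin on a cart in front of the work surface, level with it; the furniture and walls round the work are solid. World frame = base frame: x ahead of the robot, y to its left, z up, the work surface at z = 0. Lengths are in mm, angles in rad, forces in N, time in s.
With the tool pointing down it reaches from about 275 to 1000 mm from the base axis. Payload 8.4 kg.
Tool frame: the origin (TCP) lies on the centre line of the jaws, within the pads' length; the fingertips stand r.tip_reach ahead of it and the grasp point (between the pads) lies 11 mm behind it (r.tip_reach is the distance from the TCP to the fingertips, in mm); z points along the fingers, y is the line along which they close (so a half turn about z gives the same grasp; the last joint's range is limited). The gripper opens to 85 mm and grips with 20 to 120 N. Pads are 22 mm wide; open, the fingers measure 114 mm over their backs; the gripper's body (76 mm by 85 mm) begins 54 mm behind the grasp point. The pads swing forward as they close: fully open they stand 13 mm farther back than shut.
Start: joints at [1.122, 0.353, 1.633, -0, 1.155, -0.002], TCP at [270.05, 563.65, 239.281] pointing down, gripper open.
Joint ranges: [-2.63, 2.63], [-0.92, 2.1], [0.06, 2.66], [-1.3, 4.44], [0, 2.69], [-3.02, 3.02]. Speed limits (rad/s): [2.22, 2.22, 2.79, 3.14, 3.14, 3.14].

## Interface

Orientations are given as [roll, pitch, yaw] about the fixed x, y, z axes, in that order (R = Rz(yaw) Ry(pitch) Rx(roll)).
In Python, from rig import r gives the robot as it stands.
- The arm moves only by the tool carry_out, never from a script. Its argument "targets" is a list of rows, each an object with "dp": the shift along the tool's x, y, z in mm, a list of three; "yaw": the turn about the tool's z in degrees. A call has 1 to 12 rows; each row is the pose to reach, as a shift and turn from the pose commanded when the call began, along the tool's axes at that moment; what a row does not reach only later rows make up. A row lasts 1/8 s, in which the tool goes at most 62.5 mm and 10.7 degrees, less where a joint would pass 70% of its speed; a pose out of reach is approached as far as the arm can. A call with a gripper value outside its range is refused whole. "fingers" is the opening, from -1 (shut) to 1 (fully open), so that 0 is half open, set as the call begins (left out, the last holds). The fingers move at their own pace and stop on an object; "grip_force" is the grip in N (left out, the last holds). Time passes only in rows, so rows that repeat a pose let the fingers close. It gives the time, the measured TCP pose, the force, the opening and the grip force at its end, in the units of the state.
- r.sense(): the state, without advancing time (a new reading comes with each control period).
- r.grab_frame(name): name is "scene" or "top" or "wrist"; returns the picture (420x560x3 uint8, red, green, blue); there is no depth.
- r.get_calibration(name): a dict with "fx", "fy", "cx", "cy" (pixels), "dist_coeffs" ([k1, k2, p1, p2, k3] as OpenCV has them; the pictures are not rectified), "rvec" (rotation vector, rad) and "tvec" (3), from world to camera coordinates, as OpenCV has them. Camera axes: x right, y down, z forward; pixel columns grow to the right and rows downward; lengths in mm; the calibration is good to about 2 mm. A picture is of the moment at which its call begins: read the wrist's pose just before it. get_calibration takes no time and is no camera call; for the wrist camera it gives the pose at the moment of the call.
- r.sign_off(): hands the job in; it is judged then, once.
The state is a dict: "clock": time; "qpos": joint angles; "qvel": joint speeds; "joint_efforts": joint torques, N m; "eef_pos": TCP position; "tcp_rot": TCP orientation; "contact_force": force on the tool from outside, world axes, zero at the start; "wrist_torque": the same for the moment, N m; "opening": opening from 0.0 (shut) to 1.0 (fully open); "grasp_force": force on a finger pad.
Only numpy, scipy, OpenCV 4.12 (cv2) and the standard library are available. Lean on these libraries where they do the work, as an engineer would, in place of code of your own. Each camera call takes 0.05 s, during which the arm holds its last target. There are 200 camera calls.

## Working session

There is one attempt and no reset: what is moved stays moved. The work goes in short steps, Python scripts to look and compute and a tool call to move; the robot and the scene stay as the last step left them, time stands still between calls to the robot, and variables do not carry over. Pictures are saved under pics/ and viewed, at most 14 in all, crops included, and the job is handed in when it is done.

Besides the shell and the picture viewer there is one more tool, called after "Request:" as name(argument=value, ...) on one line, values as JSON. carry_out: Moves the arm, as the interface text tells. Its arguments: {"type":"object","properties":{"targets":{"type":"array","items":{"type":"object","properties":{"dp":{"type":"array","items":{"type":"number"}},"yaw":{"type":"number"}}}},"fingers":{"type":"number"},"grip_force":{"type":"number"}},"required":["targets"]}

```bash
ls; mkdir -p pics
python3 - <<'E'
from rig import r
import cv2
print(r.sense(), r.tip_reach)
for n in ("scene","top"):
    im=r.grab_frame(n); cv2.imwrite(f"pics/{n}0.png",im[:,:,::-1])
    print(n,r.get_calibration(n))
E
```

```text
pics
{'clock': 0.0, 'qpos': array([ 1.12158180e+00,  3.53626094e-01,  1.63412024e+00,  1.75805949e-05,
        1.15523098e+00, -2.41698741e-03]), 'qvel': array([-0.00164133, -0.00050446, -0.00058878,  0.00135014, -0.00200188,
       -0.00239341]), 'joint_efforts': array([ 2.15641594e-03, -6.05253482e+01, -3.42069983e+01,  2.87389375e-04,
        9.24184278e-03,  6.44968145e-05]), 'eef_pos': array([269.8521315 , 563.22509396, 238.5814057 ]), 'tcp_rot': array([-3.14020804e+00, -1.94210900e-05,  2.69478799e+00]), 'contact_force': array([-0.37942311, -0.00101766,  0.37534567]), 'wrist_torque': array([-0.01812064, -0.0070036 , -0.03235415]), 'grasp_force': 0.0, 'opening': 0.9965226047863259} 8.0
scene {'fx': 379.83707526992384, 'fy': 379.83707526992384, 'cx': 281.8485345522505, 'cy': 204.4881787023277, 'dist_coeffs': array([-0.06491596,  0.        ,  0.        ,  0.        ,  0.        ]), 'rvec': array([ 2.01385398, -0.51534639,  0.3373498 ]), 'tvec': array([-458.49946234,  160.88215291,  871.47748178])}
top {'fx': 542.8541689857972, 'fy': 542.8541689857972, 'cx': 276.37119356191, 'cy': 213.11032395411007, 'dist_coeffs': array([-0.02531056,  0.        ,  0.        ,  0.        ,  0.        ]), 'rvec': array([ 2.13639692, -2.20242843,  0.10715307]), 'tvec': array([ -47.5279279 ,  504.45559052, 1323.83431559])}
```

View pics/scene0.png

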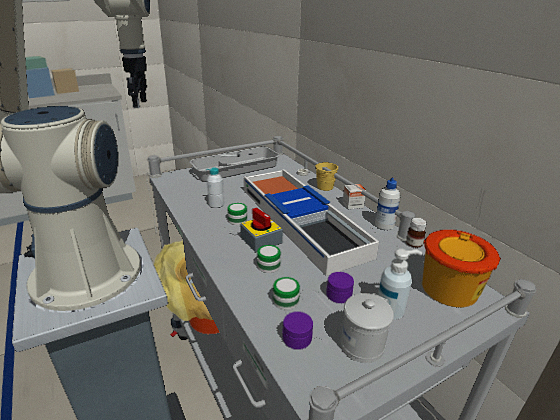

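View pics/top0.png

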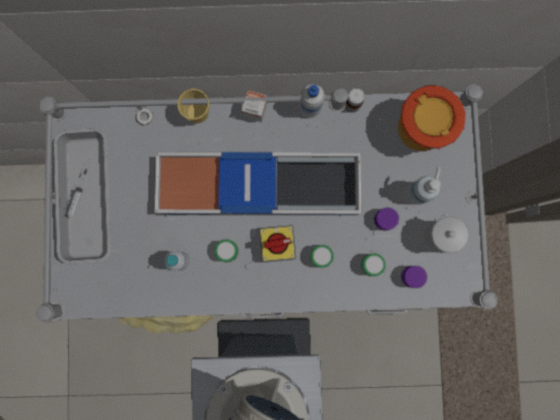

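The top view shows three green-lidded jars at (227,251), (321,256) and (374,265). The purple jars at (387,219) and (414,277) and the white canister at (450,235) could be mistaken for them. The saline bottle is at (176,260), the isolator at (277,244), the guard at (248,184), the copper bed at (188,183) on the left and the runners on the right. I'll check this choice in one close crop.

```bash
cat > h.py <<'E'
import numpy as np, cv2
from rig import r
def K(c): return np.array([[c['fx'],0,c['cx']],[0,c['fy'],c['cy']],[0,0,1]])
def back(c,uv,z):
    p=cv2.undistortPoints(np.array([[uv]],float),K(c),np.array(c['dist_coeffs']))[0,0]
    R=cv2.Rodrigues(np.array(c['rvec'],float))[0]; t=np.array(c['tvec'],float)
    o=-R.T@t; d=R.T@np.array([*p,1]); return o+d*(z-o[2])/d[2]
def proj(c,P):
    return cv2.projectPoints(np.array(P,float).reshape(-1,1,3),np.array(c['rvec'],float),np.array(c['tvec'],float),K(c),np.array(c['dist_coeffs']))[0][:,0]
def tool(P,s=None):
    "world point -> shift in tool axes from current TCP (tool assumed down)"
    s=s or r.sense(); a,b,y=s['tcp_rot']
    from scipy.spatial.transform import Rotation as Ro
    return Ro.from_euler('xyz',[a,b,y]).as_matrix().T@(np.array(P)-s['eef_pos'])
E
python3 - <<'E'
from h import *
im=cv2.imread('pics/top0.png'); c=r.get_calibration('top')
cv2.imwrite('pics/crop.png',cv2.resize(im[142:292,145:405],None,fx=3,fy=3,interpolation=cv2.INTER_CUBIC))
hsv=cv2.cvtColor(im,cv2.COLOR_BGR2HSV)
def blobs(name,lo,hi,z,mn=40):
    m=cv2.inRange(hsv,lo,hi); m[:90]=0; m[310:]=0; m[:,:110]=0;m[:,480:]=0
    n,l,s,ce=cv2.connectedComponentsWithStats(m)
    for i in range(1,n):
        if s[i,4]>mn:
            cn=cv2.findContours((l==i).astype(np.uint8),0,2)[0][0]
            rc=cv2.minAreaRect(cn); e=cv2.minEnclosingCircle(cn)
            print(name,ce[i].round(1),s[i,4],'rect',np.round(rc[0],1),np.round(rc[1],1),round(rc[2],1),'world',back(c,rc[0],z).round(1), 'circ',np.round(e[0],1),back(c,e[0],z).round(1))
blobs('green',(55,80,40),(85,255,255),44)
blobs('blue',(105,150,60),(125,255,255),52)
blobs('yellow',(20,150,120),(35,255,255),50)
blobs('red',(0,180,80),(8,255,255),88)
blobs('copper',(3,80,60),(14,220,255),30.5,400)
blobs('teal',(85,80,60),(100,255,255),122)
E
```

```text
green [226.2 250.8] 129 rect [226.  250.5] [21. 22.] 90.0 world [413.2  62.5  44. ] circ [225.8 250.3] [413.7  63.   44. ]
green [319.7 255.8] 115 rect [321.  255.5] [21. 22.] 90.0 world [ 394.  -168.2   44. ] circ [321.2 255.6] [ 393.9 -168.7   44. ]
green [371.  264.8] 117 rect [373.  264.5] [21. 22.] 90.0 world [ 368.4 -293.6   44. ] circ [373.2 264. ] [ 369.5 -294.1   44. ]
blue [312.9  92.2] 43 rect [313.   92.5] [5. 8.] 90.0 world [ 799.4 -163.3   52. ] circ [313.   91.3] [ 802.5 -163.4   52. ]
blue [246.7 182.7] 2967 rect [246.5 182.5] [59. 55.] 90.0 world [577.6   8.   52. ] circ [246.5 182.5] [577.6   8.   52. ]
yellow [284.9 232.5] 59 rect [285.5 232.4] [13.6  6.3] 32.0 world [452.6 -83.6  50. ] circ [284.5 234. ] [448.7 -81.   50. ]
yellow [266.9 234.7] 60 rect [266.  234.5] [ 6.4 14.8] 45.0 world [448.9 -36.1  50. ] circ [267.  235.5] [446.3 -38.4  50. ]
yellow [277.8 252.4] 138 rect [277.7 251.6] [11.6 28.3] 81.3 world [406.6 -63.2  50. ] circ [277.5 250. ] [410.4 -62.9  50. ]
red [431.9 118.4] 1561 rect [432.  118.5] [57. 62.] 90.0 world [ 714.6 -445.6   88. ] circ [432.4 116.8] [ 718.8 -446.8   88. ]
red [275.7 243.1] 239 rect [276.3 243.3] [16.3 19.8] 45.0 world [425.2 -60.4  88. ] circ [276.5 244.5] [422.2 -60.9  88. ]
copper [432.1 118.6] 1919 rect [432. 119.] [58. 66.] 90.0 world [ 728.9 -462.7   30.5] circ [432.1 117. ] [ 734.  -463.4   30.5]
copper [188.6 182.6] 2972 rect [188.5 182.5] [51. 57.] 90.0 world [585.6 153.7  30.5] circ [188.5 183. ] [584.3 153.7  30.5]
teal [171.3 260.3] 105 rect [171.  260.1] [10.4 12. ] 71.6 world [392.3 181.5 122. ] circ [171.  261.5] [389.2 181.6 122. ]
```

View pics/crop.png

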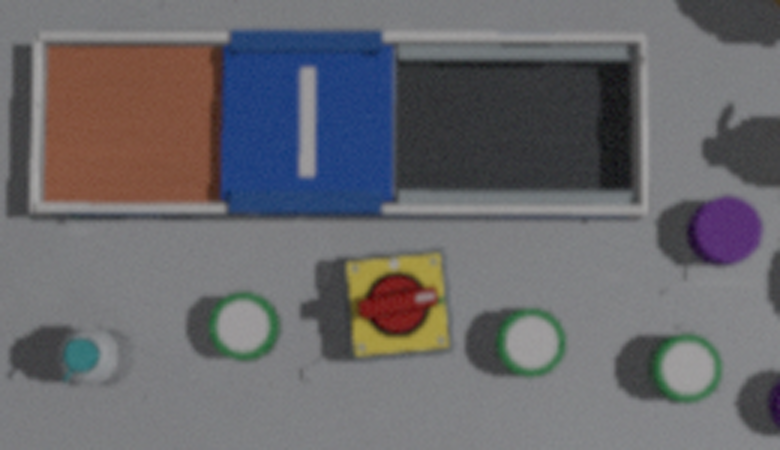

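The close crop confirms three white-and-green jars and no others. The guard with its stripe sits between the lips, with copper on the left (+y) and the runners on the right. The handle stripe points right, which is on. The white off-dot is at the top of the box, crop (395,262).

Run:
```python
from h import *
c=r.get_calibration('top')
f=lambda u,v,z: back(c,(145+u/3-.33,142+v/3-.33),z)
C=[f(*p,55) for p in [(38,35),(647,38),(32,213),(645,216)]]
print('trough',np.round(C,1),'centre',np.mean(C,0))
a=(C[0]+C[2]-C[1]-C[3])[:2]; print('dir y heading',np.degrees(np.arctan2(a[1],a[0])),'len',np.linalg.norm(a)/2)
B=[f(*p,50) for p in [(345,262),(441,252),(450,350),(353,357)]]
print('box',np.round(B,1),np.mean(B,0))
for i in range(4):
    d=(B[i]-B[i-1])[:2]; print(np.degrees(np.arctan2(d[1],d[0])),np.linalg.norm(d))
p,q=f(358,310,88),f(437,297,88); d=q-p; print('bar',p,q,(p+q)/2,np.degrees(np.arctan2(d[1],d[0])),np.linalg.norm(d))
g,h=f(222,122,52),f(396,122,52); print('guard edges',g,h)
for q in [(58,57),(400,61),(400,190),(46,200)]: pass
s=r.sense(); print('above handle',tool([(f(397,305,50))[0],(f(397,305,50))[1],s['eef_pos'][2]]))
```

```text
trough [[ 656.6  225.6   55. ]
 [ 638.6 -273.5   55. ]
 [ 509.9  231.6   55. ]
 [ 492.2 -265.1   55. ]] centre [574.30863087 -20.3454282   55.        ]
dir y heading 87.950611451539 len 498.2318894950631
box [[ 462.7  -21.1   50. ]
 [ 468.4  -99.1   50. ]
 [ 389.  -103.8   50. ]
 [ 385.8  -25.4   50. ]] [426.49076559 -62.34317498  50.        ]
3.236736986986495 77.03677309091512
-85.78608406601342 78.26480009384701
-176.65887654820727 79.55072999503851
92.37509314472824 78.40721623333793
bar [421.91809359 -31.43074307  88.        ] [430.2313298  -93.74956194  88.        ] [426.07471169 -62.5901525   88.        ] -82.40168878895015 62.870860357787826
guard edges [580.16487962  76.19958602  52.        ] [575.77736377 -65.87263437  52.        ]
above handle [-411.56222724 -496.32957834    0.61732883]
```

Request:
carry_out(targets=[{"dp": [-411, -496, 0], "yaw": 57}, {"dp": [-411, -496, 0], "yaw": 57}, {"dp": [-411, -496, 0], "yaw": 57}, {"dp": [-411, -496, 0], "yaw": 57}, {"dp": [-411, -496, 0], "yaw": 57}, {"dp": [-411, -496, 0], "yaw": 57}, {"dp": [-411, -496, 0], "yaw": 57}, {"dp": [-411, -496, 0], "yaw": 57}, {"dp": [-411, -496, 0], "yaw": 57}, {"dp": [-411, -496, 0], "yaw": 57}, {"dp": [-411, -496, 0], "yaw": 57}, {"dp": [-411, -496, 0], "yaw": 57}], fingers=0)

```text
clock: 1.6
eef_pos: [426.3, -62.4, 239.0]
tcp_rot: [-3.141, -0.0, 1.697]
contact_force: [-0.3, 0.2, -0.1]
opening: 0.499
grasp_force: 0.0
```

Run:
```python
from h import *
s=r.sense(); c=r.get_calibration('wrist'); im=r.grab_frame('wrist'); cv2.imwrite('pics/w1.png',im[:,:,::-1])
print(s['eef_pos'],s['tcp_rot'],s['opening'],s['qpos'],s['clock'],r.tip_reach)
print(proj(c,[[426.3,-62.5,88],[462,-62,50],[426,-62,50]]))
```

```text
[426.31021124 -62.38895421 239.03370052] [-3.14104031e+00 -1.56141499e-04  1.69702091e+00] 0.49871841752080043 [-1.48796520e-01  4.39203813e-02  2.02564390e+00  3.12263832e-07
  1.07260237e+00 -2.75021298e-01] 1.6 8.0
[[283.24139713 192.12247215]
 [317.76593276 186.06648934]
 [283.09748311 181.77740631]]
```

View pics/w1.png

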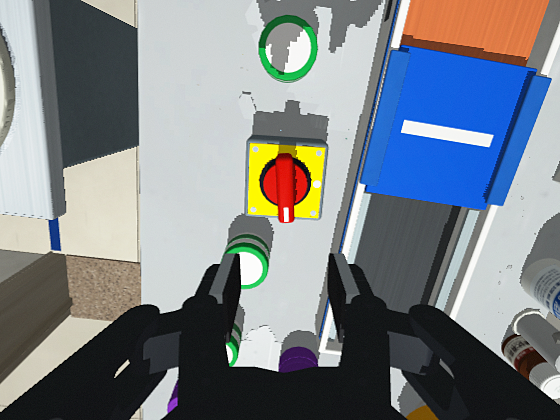

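The wrist view shows the bar centre at about (285,187) and its striped end at (288,215) toward the green dot, within 3 mm of my prediction. The white dot is at (317,184).

Request:
carry_out(targets=[{"dp": [1.5, 1.5, 60], "yaw": 0}, {"dp": [1.5, 1.5, 120], "yaw": 0}, {"dp": [1.5, 1.5, 155], "yaw": 0}, {"dp": [1.5, 1.5, 172], "yaw": 0}, {"dp": [1.5, 1.5, 172], "yaw": 0}, {"dp": [1.5, 1.5, 172], "yaw": 0}])

```text
clock: 2.4
eef_pos: [428.0, -58.9, 67.9]
tcp_rot: [3.141, 0.0, 1.701]
contact_force: [-0.0, -0.4, -0.4]
opening: 0.503
grasp_force: 0.0
```

Request:
carry_out(targets=[{"dp": [0, 0, 0]}, {"dp": [0, 0, 0]}, {"dp": [0, 0, 0]}, {"dp": [0, 0, 0]}, {"dp": [0, 0, 0]}, {"dp": [0, 0, 0]}], fingers=-1, grip_force=40)

```text
schema error: expected keys dp, yaw
```

Request:
carry_out(targets=[{"dp": [0, 0, 0], "yaw": 0}, {"dp": [-1, 0, 0], "yaw": 0}, {"dp": [-1, 0, 0], "yaw": 0}, {"dp": [-1, 0, 0], "yaw": 0}, {"dp": [-1, 0, 0], "yaw": 0}, {"dp": [-1, 0, 0], "yaw": 0}], fingers=-1, grip_force=40)

```text
clock: 3.15
eef_pos: [427.1, -59.9, 68.1]
tcp_rot: [-3.141, -0.001, 1.7]
contact_force: [-4.0, 6.8, 10.5]
opening: 0.179
grasp_force: 40.9
```

Request:
carry_out(targets=[{"dp": [-1, 0, -1], "yaw": -10}, {"dp": [-1, 0, -1], "yaw": -20}, {"dp": [-1, 0, -1], "yaw": -30}, {"dp": [-1, 0, -1], "yaw": -40}, {"dp": [-1, 0, -1], "yaw": -50}, {"dp": [-1, 0, -1], "yaw": -60}, {"dp": [-1, 0, -1], "yaw": -70}, {"dp": [-1, 0, -1], "yaw": -78}, {"dp": [-1, 0, -1], "yaw": -84}, {"dp": [-1, 0, -1], "yaw": -87}, {"dp": [-1, 0, -1], "yaw": -87}])

```text
clock: 4.53
eef_pos: [424.4, -62.8, 68.1]
tcp_rot: [-3.141, -0.006, -3.064]
contact_force: [-12.4, -15.8, 5.1]
opening: 0.177
grasp_force: 42.2
```

Run:
```python
from h import *
s=r.sense();print(s['wrist_torque'],s['contact_force'],s['tcp_rot'])
im=r.grab_frame('top')
cv2.imwrite('pics/top2.png',cv2.resize(im[142:292,145:405,::-1],None,fx=3,fy=3,interpolation=cv2.INTER_CUBIC))
```

```text
[-2.61267675  1.73504966 -0.55741118] [-12.37720307 -15.84437141   5.07799919] [-3.14055357 -0.00623835 -3.06403088]
```

Request:
carry_out(targets=[{"dp": [0, 0, 0], "yaw": 0}, {"dp": [0, 0, 0], "yaw": 0}, {"dp": [0, 0, 0], "yaw": 0}, {"dp": [0, 0, -40], "yaw": 0}, {"dp": [0, 0, -90], "yaw": 0}, {"dp": [0, 0, -90], "yaw": 0}], fingers=0)

```text
clock: 5.32
eef_pos: [430.5, -61.8, 161.6]
tcp_rot: [-3.14, 0.007, -3.065]
contact_force: [-0.5, -0.6, 0.0]
opening: 0.502
grasp_force: 0.0
```

Run:
```python
from h import *
s=r.sense();c=r.get_calibration('wrist');im=r.grab_frame('wrist');print(s['eef_pos'],s['tcp_rot'],s['clock'])
cv2.imwrite('pics/w2.png',im[:,:,::-1])
# guard edge and stack targets in world
a=np.radians(87.95); ey=np.array([np.cos(a),np.sin(a),0]); ex=np.array([np.sin(a),-np.cos(a),0])
S=np.array([578,5.5,0])
print(proj(c,[S+70*ey+np.array([0,0,52]),S+np.array([0,0,52]),S+ex*57+[0,0,61],S-ex*57+[0,0,61],[426,-62,88]]))
```

```text
[430.53869516 -61.75360485 161.61788985] [-3.14016319  0.00678931 -3.06456491] 5.325
[[416.24301849 365.10083059]
 [343.2034467  358.42876937]
 [334.8115872  412.46151304]
 [356.33714849 313.47993202]
 [283.96911912 214.13919808]]
```

View pics/w2.png

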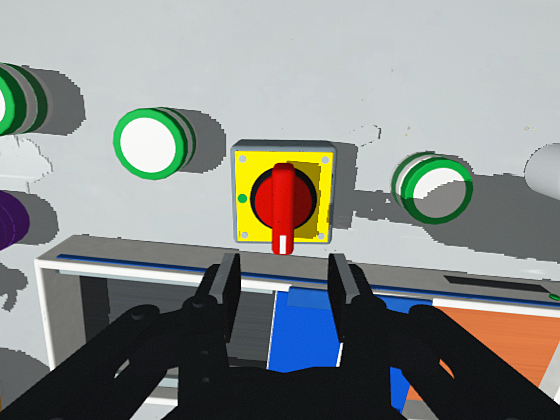

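The stripe now points at the trough, at (284,245), and the bar is square to the box, so the isolator is off. Next I'll touch the guard's top lightly to find the true fingertip height at this opening.

Request:
carry_out(targets=[{"dp": [-60, 20, 0], "yaw": 10}, {"dp": [-110, 40, 0], "yaw": 20}, {"dp": [-151, 56, 0], "yaw": 30}, {"dp": [-151, 56, 0], "yaw": 40}, {"dp": [-151, 56, 0], "yaw": 50}, {"dp": [-151, 56, 0], "yaw": 60}, {"dp": [-151, 56, 0], "yaw": 70}, {"dp": [-151, 56, 0], "yaw": 80}, {"dp": [-151, 56, 40], "yaw": 90}, {"dp": [-151, 56, 80], "yaw": 96.4}, {"dp": [-151, 56, 85], "yaw": 96.4}, {"dp": [-151, 56, 85], "yaw": 96.4}])

```text
clock: 6.88
eef_pos: [574.0, 5.9, 73.0]
tcp_rot: [-3.14, 0.0, 1.538]
contact_force: [0.6, -0.3, 0.8]
opening: 0.499
grasp_force: 0.0
```

Request:
carry_out(targets=[{"dp": [0, 0, 3], "yaw": 0}, {"dp": [0, 0, 5], "yaw": 0}, {"dp": [0, 0, 7], "yaw": 0}])

```text
clock: 7.25
eef_pos: [574.6, 5.9, 66.9]
tcp_rot: [3.14, -0.0, 1.536]
contact_force: [0.1, -0.2, 0.4]
opening: 0.5
grasp_force: 0.0
```

Request:
carry_out(targets=[{"dp": [0, 0, 2], "yaw": 0}, {"dp": [0, 0, 4], "yaw": 0}, {"dp": [0, 0, 6], "yaw": 0}, {"dp": [0, 0, 6], "yaw": 0}])

```text
clock: 7.75
eef_pos: [574.1, 5.9, 60.0]
tcp_rot: [-3.141, 0.0, 1.536]
contact_force: [-0.3, -1.5, 0.7]
opening: 0.498
grasp_force: 0.0
```

Request:
carry_out(targets=[{"dp": [0, 0, 1], "yaw": 0}, {"dp": [0, 0, 1], "yaw": 0}])

```text
clock: 8.0
eef_pos: [574.2, 5.9, 59.2]
tcp_rot: [-3.142, 0.0, 1.536]
contact_force: [-0.0, 0.4, -0.0]
opening: 0.5
grasp_force: 0.0
```

Request:
carry_out(targets=[{"dp": [0, 0, 1], "yaw": 0}, {"dp": [0, 0, 1], "yaw": 0}])

```text
clock: 8.25
eef_pos: [574.2, 5.9, 58.3]
tcp_rot: [3.142, 0.0, 1.536]
contact_force: [-0.1, 0.5, -0.0]
opening: 0.499
grasp_force: 0.0
```

Request:
carry_out(targets=[{"dp": [0, 0, 1], "yaw": 0}, {"dp": [0, 0, 1], "yaw": 0}])

```text
clock: 8.5
eef_pos: [574.3, 5.9, 58.1]
tcp_rot: [3.141, -0.0, 1.536]
contact_force: [-3.0, -0.5, 10.7]
opening: 0.504
grasp_force: 5.4
```

The fingertips are 6 mm ahead of the TCP at half opening. I'll go over the guard's +y edge and come down behind it.

Request:
carry_out(targets=[{"dp": [0, 0, -25], "yaw": 0}, {"dp": [50, 2.5, -25], "yaw": 0}, {"dp": [105, 2.5, -25], "yaw": 0}, {"dp": [105, 2.5, -25], "yaw": 0}, {"dp": [105, 2.5, -10], "yaw": 0}, {"dp": [105, 2.5, 0], "yaw": 0}, {"dp": [105, 2.5, 5.5], "yaw": 0}, {"dp": [105, 2.5, 5.5], "yaw": 0}, {"dp": [105, 2.5, 5.5], "yaw": 0}])

```text
clock: 9.62
eef_pos: [580.6, 110.4, 51.9]
tcp_rot: [3.141, -0.0, 1.535]
contact_force: [-0.6, -0.0, 0.0]
opening: 0.503
grasp_force: 0.0
```

Run:
```python
from h import *
im=r.grab_frame('wrist'); cv2.imwrite('pics/w3.png',im[:,:,::-1])
```

```text
(no output)
```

View pics/w3.png

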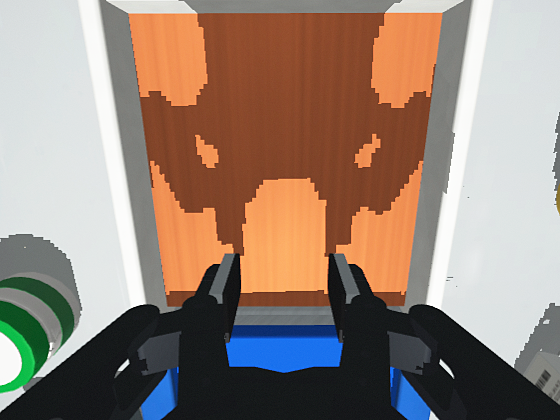

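The fingers are centred in the trough, at about x = 285 px, just beyond the stack's end (row 305). I'll push the guard.

Request:
carry_out(targets=[{"dp": [-15, 0, 0], "yaw": 0}, {"dp": [-22, 0, 0], "yaw": 0}, {"dp": [-28, 0, 0], "yaw": 0}, {"dp": [-36, 0, 0], "yaw": 0}, {"dp": [-44, 0, 0], "yaw": 0}, {"dp": [-52, 0, 0], "yaw": 0}, {"dp": [-60, 0, 0], "yaw": 0}, {"dp": [-60, 0, 0], "yaw": 0}])

```text
clock: 10.68
eef_pos: [578.0, 50.0, 51.6]
tcp_rot: [-3.141, 0.0, 1.535]
contact_force: [-0.4, 0.0, -1.1]
opening: 0.5
grasp_force: 0.0
```

Run:
```python
from h import *
im=r.grab_frame('wrist')[:,:,::-1];t=r.grab_frame('top')[:,:,::-1]
t=cv2.resize(t[142:292,145:405],None,fx=2.15,fy=2.15,interpolation=cv2.INTER_CUBIC)
cv2.imwrite('pics/w4.png',np.vstack([im[200:,:],t[:,:559] if t.shape[1]>=560 else cv2.copyMakeBorder(t,0,0,0,560-t.shape[1],0)]))
```

```text
(no output)
```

View pics/w4.png

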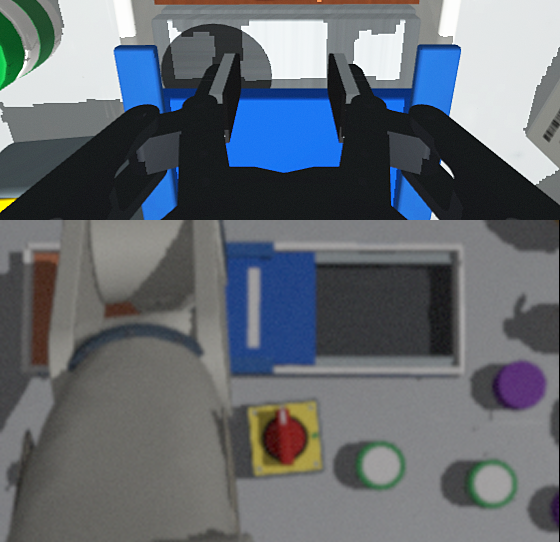

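The guard slides alone: the bare carrier with one dark mark shows behind the fingers, and the guard is moving onto the runners. I'll continue.

Request:
carry_out(targets=[{"dp": [-14, 0, 0], "yaw": 0}, {"dp": [-28, 0, 0], "yaw": 0}, {"dp": [-42, 0, 0], "yaw": 0}, {"dp": [-56, 0, 0], "yaw": 0}, {"dp": [-70, 0, 0], "yaw": 0}, {"dp": [-84, 0, 0], "yaw": 0}, {"dp": [-98, 0, 0], "yaw": 0}, {"dp": [-112, 0, 0], "yaw": 0}, {"dp": [-126, 0, 0], "yaw": 0}, {"dp": [-138, 0, 0], "yaw": 0}, {"dp": [-148, 0, 0], "yaw": 0}, {"dp": [-148, 0, 0], "yaw": 0}])

```text
clock: 12.28
eef_pos: [573.2, -97.9, 51.8]
tcp_rot: [3.141, 0.0, 1.535]
contact_force: [0.9, 0.2, -0.3]
opening: 0.499
grasp_force: 0.0
```

Request:
carry_out(targets=[{"dp": [-5, 0, 0], "yaw": 0}, {"dp": [-8, 0, 0], "yaw": 0}, {"dp": [-10, 0, 0], "yaw": 0}, {"dp": [-10, 0, 0], "yaw": 0}])

```text
clock: 12.78
eef_pos: [572.8, -107.2, 51.8]
tcp_rot: [3.142, 0.0, 1.536]
contact_force: [0.1, -0.2, 0.1]
opening: 0.502
grasp_force: 0.0
```

Request:
carry_out(targets=[{"dp": [-2, 0, 0], "yaw": 0}, {"dp": [-3, 0, 0], "yaw": 0}, {"dp": [-3, 0, 0], "yaw": 0}])

```text
clock: 13.15
eef_pos: [572.6, -110.2, 51.8]
tcp_rot: [-3.142, 0.0, 1.536]
contact_force: [-0.5, 0.3, -0.7]
opening: 0.496
grasp_force: 0.2
```

Request:
carry_out(targets=[{"dp": [-2, 0, 0], "yaw": 0}, {"dp": [-3, 0, 0], "yaw": 0}, {"dp": [-3, 0, 0], "yaw": 0}])

```text
clock: 13.52
eef_pos: [572.5, -113.3, 51.8]
tcp_rot: [3.142, 0.0, 1.536]
contact_force: [0.4, 0.6, -0.1]
opening: 0.498
grasp_force: 0.1
```

Request:
carry_out(targets=[{"dp": [-2, 0, 0], "yaw": 0}, {"dp": [-2, 0, 0], "yaw": 0}])

```text
clock: 13.78
eef_pos: [572.2, -114.1, 51.8]
tcp_rot: [-3.141, -0.002, 1.535]
contact_force: [-0.4, 8.3, 2.6]
opening: 0.502
grasp_force: 4.2
```

Request:
carry_out(targets=[{"dp": [-2, 0, 0], "yaw": 0}, {"dp": [-2, 0, 0], "yaw": 0}])

```text
clock: 14.02
eef_pos: [572.2, -114.3, 51.8]
tcp_rot: [-3.141, -0.004, 1.535]
contact_force: [1.0, 19.3, 2.5]
opening: 0.499
grasp_force: 9.5
```

Request:
carry_out(targets=[{"dp": [-2, 0, 0], "yaw": 0}, {"dp": [-2, 0, 0], "yaw": 0}])

```text
clock: 14.28
eef_pos: [572.2, -114.6, 51.8]
tcp_rot: [-3.141, -0.006, 1.534]
contact_force: [3.3, 29.6, 3.3]
opening: 0.502
grasp_force: 14.9
```

Request:
carry_out(targets=[{"dp": [-2, 0, 0], "yaw": 0}, {"dp": [-2, 0, 0], "yaw": 0}])

```text
clock: 14.52
eef_pos: [572.2, -114.8, 51.8]
tcp_rot: [-3.14, -0.009, 1.533]
contact_force: [3.1, 40.0, 5.2]
opening: 0.499
grasp_force: 20.2
```

The guard is home: the force rose at y = -114, exactly where I predicted. I'll back off and lower into the gap behind the carrier.

Request:
carry_out(targets=[{"dp": [15, 0, 0], "yaw": 0}, {"dp": [26, 0, 0], "yaw": 0}, {"dp": [26, 0, 0], "yaw": 0}, {"dp": [26, 0, 5], "yaw": 0}, {"dp": [26, 0, 10], "yaw": 0}, {"dp": [26, 0, 10], "yaw": 0}, {"dp": [26, 0, 10], "yaw": 0}])

```text
clock: 15.4
eef_pos: [573.1, -95.4, 41.7]
tcp_rot: [-3.141, 0.0, 1.536]
contact_force: [0.2, -1.1, 0.1]
opening: 0.5
grasp_force: 0.0
```

Run:
```python
from h import *
im=r.grab_frame('wrist')[:,:,::-1];t=r.grab_frame('top')[:,:,::-1]; print(r.sense()['eef_pos'])
t=cv2.resize(t[142:292,145:405],None,fx=2.15,fy=2.15,interpolation=cv2.INTER_CUBIC)
cv2.imwrite('pics/w5.png',np.vstack([im[200:,:],cv2.copyMakeBorder(t,0,0,0,560-t.shape[1],0)]))
```

```text
[573.25067967 -95.27986781  41.85981217]
```

View pics/w5.png

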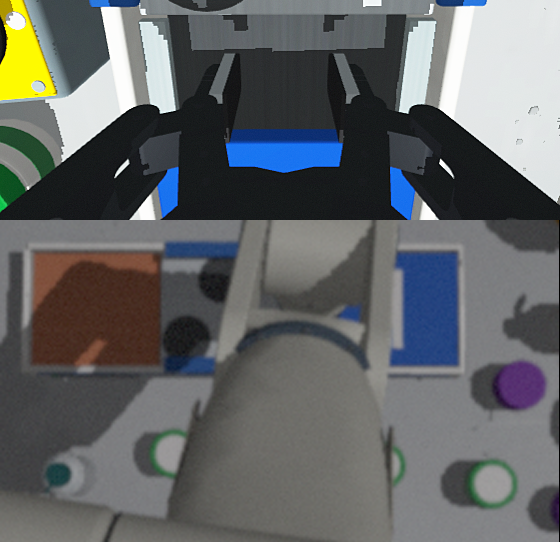

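The guard sits against the right-hand stop, the carrier is still in the stack, and the fingers are in the gap. I'll push the carrier toward the bed.

Request:
carry_out(targets=[{"dp": [12, 0, 0], "yaw": 0}, {"dp": [18, 0, 0], "yaw": 0}, {"dp": [24, 0, 0], "yaw": 0}, {"dp": [32, 0, 0], "yaw": 0}, {"dp": [42, 0, 0], "yaw": 0}, {"dp": [54, 0, 0], "yaw": 0}, {"dp": [66, 0, 0], "yaw": 0}, {"dp": [78, 0, 0], "yaw": 0}, {"dp": [90, 0, 0], "yaw": 0}, {"dp": [102, 0, 0], "yaw": 0}, {"dp": [114, 0, 0], "yaw": 0}, {"dp": [114, 0, 0], "yaw": 0}])

```text
clock: 17.0
eef_pos: [577.1, 19.9, 41.7]
tcp_rot: [-3.141, -0.0, 1.537]
contact_force: [-0.5, -0.6, -0.6]
opening: 0.497
grasp_force: 0.0
```

Request:
carry_out(targets=[{"dp": [10, 0, 0], "yaw": 0}, {"dp": [20, 0, 0], "yaw": 0}, {"dp": [28, 0, 0], "yaw": 0}, {"dp": [36, 0, 0], "yaw": 0}, {"dp": [42, 0, 0], "yaw": 0}, {"dp": [47, 0, 0], "yaw": 0}, {"dp": [49, 0, 0], "yaw": 0}, {"dp": [49, 0, 0], "yaw": 0}])

```text
clock: 18.0
eef_pos: [578.9, 67.9, 41.8]
tcp_rot: [3.141, -0.0, 1.536]
contact_force: [0.2, -1.0, -0.4]
opening: 0.496
grasp_force: 0.0
```

Request:
carry_out(targets=[{"dp": [2, 0, 0], "yaw": 0}, {"dp": [3, 0, 0], "yaw": 0}, {"dp": [3, 0, 0], "yaw": 0}])

```text
clock: 18.38
eef_pos: [579.0, 70.7, 41.8]
tcp_rot: [3.141, -0.0, 1.536]
contact_force: [-0.7, -0.6, -0.0]
opening: 0.5
grasp_force: 0.4
```

Request:
carry_out(targets=[{"dp": [2, 0, 0], "yaw": 0}, {"dp": [3, 0, 0], "yaw": 0}, {"dp": [3, 0, 0], "yaw": 0}])

```text
clock: 18.75
eef_pos: [579.1, 73.9, 41.8]
tcp_rot: [3.141, -0.0, 1.536]
contact_force: [-0.1, -0.2, 0.3]
opening: 0.505
grasp_force: 0.3
```

Request:
carry_out(targets=[{"dp": [2, 0, 0], "yaw": 0}, {"dp": [2, 0, 0], "yaw": 0}])

```text
clock: 19.0
eef_pos: [579.4, 74.4, 41.8]
tcp_rot: [3.141, 0.002, 1.537]
contact_force: [1.5, -10.7, 0.4]
opening: 0.497
grasp_force: 5.2
```

Request:
carry_out(targets=[{"dp": [2, 0, 0], "yaw": 0}, {"dp": [2, 0, 0], "yaw": 0}])

```text
clock: 19.25
eef_pos: [579.3, 74.7, 41.8]
tcp_rot: [3.141, 0.004, 1.537]
contact_force: [2.3, -20.7, 2.4]
opening: 0.499
grasp_force: 10.6
```

Request:
carry_out(targets=[{"dp": [2, 0, 0], "yaw": 0}, {"dp": [2, 0, 0], "yaw": 0}])

```text
clock: 19.5
eef_pos: [579.3, 75.0, 41.8]
tcp_rot: [-3.141, 0.006, 1.538]
contact_force: [2.8, -32.3, 2.6]
opening: 0.501
grasp_force: 15.9
```

The carrier is home, with the force rising at y = 74. I'll back off, lift, and look at the carrier and jars.

Request:
carry_out(targets=[{"dp": [-15, 0, 0], "yaw": 0}, {"dp": [-15, 0, 0], "yaw": 0}, {"dp": [-15, 0, -60], "yaw": 0}, {"dp": [-5, 0, -120], "yaw": 0}, {"dp": [30, 0, -180], "yaw": 0}, {"dp": [60, 0, -220], "yaw": 0}, {"dp": [60, 0, -220], "yaw": 0}, {"dp": [60, 0, -220], "yaw": 0}])

```text
clock: 20.5
eef_pos: [580.7, 140.1, 261.0]
tcp_rot: [-3.141, 0.0, 1.537]
contact_force: [0.0, 0.0, -0.1]
opening: 0.506
grasp_force: 0.0
```

Run:
```python
from h import *
s=r.sense();c=r.get_calibration('wrist');im=r.grab_frame('wrist')[:,:,::-1].copy();t=r.grab_frame('top')[:,:,::-1]
print(s['eef_pos'],s['clock'])
a=np.radians(87.95); ey=np.array([np.cos(a),np.sin(a),0]); ex=np.array([np.sin(a),-np.cos(a),0])
S=np.array([577,7.3,0]); C=S+147.5*ey+[0,0,40.5]; print('C',C)
for x,y in [(0,0),(-35,-40),(-35,40),(35,0)]:
    u=proj(c,[C+x*ex+y*ey])[0]; print(u); cv2.drawMarker(im,tuple(int(k) for k in u),(255,0,255),0,12,1)
cv2.imwrite('pics/w6.png',im); cv2.imwrite('pics/top6.png',t)
hsv=cv2.cvtColor(t,cv2.COLOR_BGR2HSV); ct=r.get_calibration('top')
m=cv2.inRange(hsv,(55,80,40),(85,255,255)); m[:190]=0;m[310:]=0
n,l,st,ce=cv2.connectedComponentsWithStats(m)
for i in range(1,n):
    if st[i,4]>15:
        q=cv2.minEnclosingCircle(cv2.findContours((l==i).astype(np.uint8),0,2)[0][0]); print(np.round(q[0],1),q[1],back(ct,q[0],44).round(1))
```

```text
[580.67407848 140.08554998 261.02888297] 20.5
C [582.27631341 154.70559866  40.5       ]
[284.51925246 162.55572376]
[253.82664507 197.21970915]
[251.83821206 125.30453707]
[316.1761753  162.62024281]
[225.6 250.4] 11.481508255004883 [413.5  63.5  44. ]
[321.2 255.6] 11.314629554748535 [ 393.7 -168.6   44. ]
[373.1 264.5] 11.413637161254883 [ 368.3 -293.9   44. ]
```

View pics/w6.png

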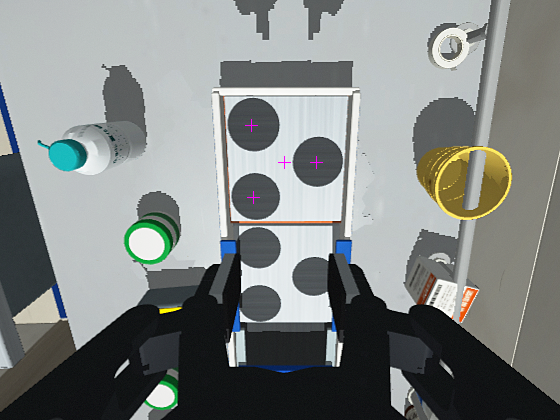

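The three dark marks at (254,125), (256,197) and (317,161) lie within 2 px of prediction, so the carrier is home at its stop. The lower carrier is still in the stack. Jar 1's lid is at (149,243).

```bash
cat >> h.py <<'E'
def jars(cam,zs=44,roi=None):
    s=r.sense(); c=r.get_calibration(cam); im=r.grab_frame(cam)[:,:,::-1]
    hsv=cv2.cvtColor(np.ascontiguousarray(im),cv2.COLOR_BGR2HSV)
    m=cv2.inRange(hsv,(55,100,40),(80,255,255)); n,l,st,ce=cv2.connectedComponentsWithStats(m); out=[]
    for i in range(1,n):
        if st[i,4]>(60 if cam=='top' else 400):
            q=cv2.minEnclosingCircle(cv2.findContours((l==i).astype(np.uint8),0,2)[0][0])
            out.append((np.round(q[0],1),round(q[1],1),back(c,q[0],zs).round(1)))
    return s,im,out
E
python3 - <<'E'
from h import *
s,im,o=jars('wrist'); print(s['eef_pos'],s['tcp_rot'][2]); [print(*k) for k in o]
E
```

```text
[580.36839829 139.22824805 260.04565997] 1.5357371134051743
[148.6 240.1] 24.4 [418.  68.  44.]
```

Request:
carry_out(targets=[{"dp": [-20, -50, 0], "yaw": 0}, {"dp": [-50, -105, 0], "yaw": 0}, {"dp": [-82, -164, 0], "yaw": 0}, {"dp": [-82, -164, 0], "yaw": 0}, {"dp": [-82, -164, 60], "yaw": 0}, {"dp": [-82, -164, 110], "yaw": 0}, {"dp": [-82, -164, 110], "yaw": 0}, {"dp": [-82, -164, 110], "yaw": 0}], fingers=1)

```text
clock: 21.65
eef_pos: [415.7, 63.5, 152.8]
tcp_rot: [3.141, -0.0, 1.536]
contact_force: [0.7, 0.2, 1.0]
opening: 1.001
grasp_force: 0.0
```

Run:
```python
from h import *
s,im,o=jars('wrist'); print(s['eef_pos'],s['tcp_rot'][2]); [print(*k) for k in o]
s,im,o=jars('top'); [print(*k) for k in o]
```

```text
[415.67687549  63.53349777 152.76889483] 1.5355754973922862
[281.7 203. ] 34.8 [414.7  66.4  44. ]
```

Request:
carry_out(targets=[{"dp": [2, -1, 50], "yaw": 0}, {"dp": [2, -1, 95], "yaw": 0}, {"dp": [2, -1, 120], "yaw": 0}, {"dp": [2, -1, 127], "yaw": 0}, {"dp": [2, -1, 127], "yaw": 0}, {"dp": [2, -1, 127], "yaw": 0}])

```text
clock: 22.5
eef_pos: [414.8, 65.7, 26.0]
tcp_rot: [3.139, -0.0, 1.536]
contact_force: [-0.8, -0.2, 0.1]
opening: 0.998
grasp_force: 0.0
```

Request:
carry_out(targets=[{"dp": [0, 0, 0], "yaw": 0}, {"dp": [0, 0, 0], "yaw": 0}, {"dp": [0, 0, 0], "yaw": 0}, {"dp": [0, 0, 0], "yaw": 0}, {"dp": [0, 0, 0], "yaw": 0}], fingers=-1, grip_force=25)

```text
clock: 23.12
eef_pos: [414.1, 65.6, 25.5]
tcp_rot: [3.141, -0.0, 1.536]
contact_force: [-1.7, -0.8, 10.0]
opening: 0.656
grasp_force: 24.5
```

Request:
carry_out(targets=[{"dp": [0, 0, -40], "yaw": 0}, {"dp": [0, 0, -90], "yaw": 0}, {"dp": [20, 30, -105], "yaw": 0}, {"dp": [55, 65, -105], "yaw": 0}, {"dp": [90, 100, -105], "yaw": 0}, {"dp": [120, 125, -105], "yaw": 0}, {"dp": [136, 132.5, -105], "yaw": 0}, {"dp": [136, 132.5, -105], "yaw": 0}, {"dp": [136, 132.5, -80], "yaw": 0}, {"dp": [136, 132.5, -55], "yaw": 0}, {"dp": [136, 132.5, -46], "yaw": 0}, {"dp": [136, 132.5, -46], "yaw": 0}])

```text
clock: 24.62
eef_pos: [550.0, 196.0, 70.6]
tcp_rot: [-3.14, 0.001, 1.535]
contact_force: [-0.1, -0.1, -1.1]
opening: 0.644
grasp_force: 28.6
```

Request:
carry_out(targets=[{"dp": [0, 0, 2], "yaw": 0}, {"dp": [0, 0, 3], "yaw": 0}, {"dp": [0, 0, 3], "yaw": 0}])

```text
clock: 25.0
eef_pos: [551.0, 196.9, 68.2]
tcp_rot: [3.141, -0.0, 1.536]
contact_force: [0.5, 0.9, -1.1]
opening: 0.645
grasp_force: 28.6
```

Request:
carry_out(targets=[{"dp": [0, 0, 1], "yaw": 0}, {"dp": [0, 0, 1], "yaw": 0}])

```text
clock: 25.25
eef_pos: [550.8, 196.8, 66.8]
tcp_rot: [-3.142, 0.0, 1.536]
contact_force: [0.4, 0.8, -1.1]
opening: 0.644
grasp_force: 28.6
```

Request:
carry_out(targets=[{"dp": [0, 0, 1], "yaw": 0}, {"dp": [0, 0, 1], "yaw": 0}])

```text
clock: 25.5
eef_pos: [550.9, 196.8, 66.1]
tcp_rot: [3.141, -0.0, 1.536]
contact_force: [-2.4, -0.7, 3.9]
opening: 0.647
grasp_force: 29.0
```

Request:
carry_out(targets=[{"dp": [0, 0, 1], "yaw": 0}, {"dp": [0, 0, 1], "yaw": 0}])

```text
clock: 25.75
eef_pos: [550.9, 196.9, 66.1]
tcp_rot: [3.141, -0.0, 1.536]
contact_force: [-5.1, -1.5, 15.4]
opening: 0.648
grasp_force: 30.2
```

Contact, so I'll release it and go on to jar 2.

Request:
carry_out(targets=[{"dp": [0, 0, 0], "yaw": 0}, {"dp": [0, 0, 0], "yaw": 0}, {"dp": [0, 0, 0], "yaw": 0}, {"dp": [0, 0, -45], "yaw": 0}, {"dp": [0, 0, -92], "yaw": 0}, {"dp": [-60, -20, -92], "yaw": 0}, {"dp": [-120, -40, -92], "yaw": 0}, {"dp": [-180, -60, -92], "yaw": 0}, {"dp": [-238, -80, -92], "yaw": 0}, {"dp": [-295, -105, -92], "yaw": 0}, {"dp": [-345, -130, -92], "yaw": 0}, {"dp": [-369, -144, -92], "yaw": 0}], fingers=1)

```text
clock: 27.25
eef_pos: [392.6, -168.9, 156.8]
tcp_rot: [-3.141, 0.0, 1.534]
contact_force: [0.4, 0.5, -0.6]
opening: 0.997
grasp_force: 0.0
```

Run:
```python
from h import *
s,im,o=jars('wrist'); print(s['eef_pos'],s['tcp_rot'][2],s['qpos'][5]); [print(*k) for k in o]
s,im,o=jars('top'); [print(*k) for k in o]
```

```text
[ 392.64410101 -168.88400486  156.78444853] 1.5338437562189176 -0.37228763703958645
[284.1 203.1] 34.9 [ 393.4 -167.5   44. ]
[262.8 332.6] 29.9 [ 369.3 -291.3   44. ]
[168.3 194.2] 11.5 [555.8 201.7  44. ]
```

Request:
carry_out(targets=[{"dp": [1.5, 1, 50], "yaw": 0}, {"dp": [1.5, 1, 100], "yaw": 0}, {"dp": [1.5, 1, 124], "yaw": 0}, {"dp": [1.5, 1, 131], "yaw": 0}, {"dp": [1.5, 1, 131], "yaw": 0}, {"dp": [1.5, 1, 131], "yaw": 0}])

```text
clock: 28.1
eef_pos: [396.0, -165.6, 26.7]
tcp_rot: [3.14, 0.001, 1.536]
contact_force: [0.9, 0.2, -0.5]
opening: 0.998
grasp_force: 0.0
```

Request:
carry_out(targets=[{"dp": [0, 0, 0], "yaw": 0}, {"dp": [0, 0, 0], "yaw": 0}, {"dp": [0, 0, 0], "yaw": 0}, {"dp": [0, 0, 0], "yaw": 0}, {"dp": [0, 0, 0], "yaw": 0}], fingers=-1, grip_force=25)

```text
clock: 28.72
eef_pos: [395.6, -165.7, 26.5]
tcp_rot: [3.14, 0.0, 1.536]
contact_force: [-2.1, 2.1, 8.6]
opening: 0.644
grasp_force: 24.8
```

Request:
carry_out(targets=[{"dp": [0, 0, -45], "yaw": 0}, {"dp": [0, 0, -95], "yaw": 0}, {"dp": [15, 10, -118], "yaw": 0}, {"dp": [60, 32, -118], "yaw": 0}, {"dp": [105, 54, -118], "yaw": 0}, {"dp": [150, 76, -118], "yaw": 0}, {"dp": [195, 98, -118], "yaw": 0}, {"dp": [240, 120, -118], "yaw": 0}, {"dp": [275, 137, -118], "yaw": 0}, {"dp": [288, 143, -118], "yaw": 0}, {"dp": [288, 143, -118], "yaw": 0}, {"dp": [288, 143, -118], "yaw": 0}])

```text
clock: 30.22
eef_pos: [547.2, 116.2, 143.6]
tcp_rot: [-3.141, 0.001, 1.535]
contact_force: [0.4, -0.6, -0.4]
opening: 0.644
grasp_force: 28.2
```

Request:
carry_out(targets=[{"dp": [0, 0, 35], "yaw": 0}, {"dp": [0, 0, 65], "yaw": 0}, {"dp": [0, 0, 75], "yaw": 0}, {"dp": [0, 0, 76], "yaw": 0}, {"dp": [0, 0, 76], "yaw": 0}])

```text
clock: 30.85
eef_pos: [548.7, 117.2, 68.7]
tcp_rot: [3.14, -0.0, 1.535]
contact_force: [0.4, -0.3, -0.7]
opening: 0.648
grasp_force: 28.5
```

Request:
carry_out(targets=[{"dp": [0, 0, 1], "yaw": 0}, {"dp": [0, 0, 1], "yaw": 0}])

```text
clock: 31.1
eef_pos: [548.4, 117.4, 67.3]
tcp_rot: [3.141, -0.0, 1.536]
contact_force: [0.4, 0.2, -0.8]
opening: 0.643
grasp_force: 28.5
```

Request:
carry_out(targets=[{"dp": [0, 0, 1], "yaw": 0}, {"dp": [0, 0, 1], "yaw": 0}])

```text
clock: 31.35
eef_pos: [548.4, 117.5, 66.8]
tcp_rot: [3.141, -0.0, 1.536]
contact_force: [-2.1, -0.6, 9.7]
opening: 0.647
grasp_force: 29.5
```

Request:
carry_out(targets=[{"dp": [0, 0, 1], "yaw": 0}, {"dp": [0, 0, 1], "yaw": 0}])

```text
clock: 31.6
eef_pos: [548.4, 117.5, 66.7]
tcp_rot: [3.141, -0.0, 1.536]
contact_force: [-6.8, -1.3, 20.5]
opening: 0.647
grasp_force: 30.5
```

Request:
carry_out(targets=[{"dp": [0, 0, 0], "yaw": 0}, {"dp": [0, 0, 0], "yaw": 0}, {"dp": [0, 0, 0], "yaw": 0}, {"dp": [0, 0, -45], "yaw": 0}, {"dp": [0, 0, -92], "yaw": 0}, {"dp": [-55, -20, -120], "yaw": 0}, {"dp": [-110, -40, -120], "yaw": 0}, {"dp": [-165, -60, -120], "yaw": 0}, {"dp": [-220, -80, -120], "yaw": 0}, {"dp": [-275, -105, -110], "yaw": 0}, {"dp": [-330, -130, -100], "yaw": 0}, {"dp": [-385, -150, -92], "yaw": 0}], fingers=1)

```text
clock: 33.1
eef_pos: [383.5, -263.7, 156.5]
tcp_rot: [3.142, 0.0, 1.536]
contact_force: [0.8, -0.0, -0.3]
opening: 1.002
grasp_force: 0.0
```

Request:
carry_out(targets=[{"dp": [-20, -12, 0], "yaw": 0}, {"dp": [-29, -15, 0], "yaw": 0}, {"dp": [-29, -15, 0], "yaw": 0}, {"dp": [-29, -15, 0], "yaw": 0}])

```text
clock: 33.6
eef_pos: [369.3, -289.8, 156.8]
tcp_rot: [3.141, -0.0, 1.537]
contact_force: [-0.4, -1.4, -0.6]
opening: 0.999
grasp_force: 0.0
```

Run:
```python
from h import *
s,im,o=jars('wrist'); print(s['eef_pos'],s['tcp_rot'][2],s['qpos']); [print(*k) for k in o]
s,t,o=jars('top'); [print(*k) for k in o]
cv2.imwrite('pics/t8.png',cv2.resize(t[142:292,145:405],None,fx=3,fy=3,interpolation=cv2.INTER_CUBIC))
```

```text
[ 369.25394769 -289.84037164  156.81410213] 1.5368861296116565 [-6.68815552e-01  2.17776269e-01  2.03551821e+00  2.40111054e-04
  8.88308608e-01 -6.35056792e-01]
[284.2 208.6] 34.3 [ 370.  -293.1   44. ]
[168.2 194.4] 11.3 [555.2 201.9  44. ]
[202.2 194.5] 11.3 [552.4 118.1  44. ]
```

View pics/t8.png

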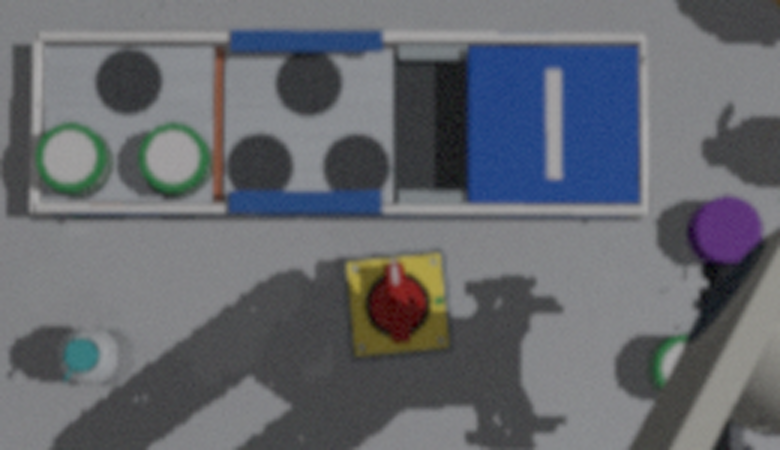

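Two jars stand on the left marks and the right mark at (128,80) is free. The guard and carriers look right and the isolator is off. Jar 3 has not moved, so I'll fetch it.

Request:
carry_out(targets=[{"dp": [-3, 1, 50], "yaw": 0}, {"dp": [-3, 1, 100], "yaw": 0}, {"dp": [-3, 1, 124], "yaw": 0}, {"dp": [-3, 1, 131], "yaw": 0}, {"dp": [-3, 1, 131], "yaw": 0}, {"dp": [-3, 1, 131], "yaw": 0}])

```text
clock: 34.45
eef_pos: [370.4, -294.1, 26.9]
tcp_rot: [3.14, 0.001, 1.536]
contact_force: [0.8, 0.0, 0.2]
opening: 1.001
grasp_force: 0.0
```

Request:
carry_out(targets=[{"dp": [0, 0, 0], "yaw": 0}, {"dp": [0, 0, 0], "yaw": 0}, {"dp": [0, 0, 0], "yaw": 0}, {"dp": [0, 0, 0], "yaw": 0}, {"dp": [0, 0, 0], "yaw": 0}], fingers=-1, grip_force=25)

```text
clock: 35.08
eef_pos: [370.1, -294.0, 26.6]
tcp_rot: [3.141, 0.001, 1.536]
contact_force: [-0.9, 1.2, 8.3]
opening: 0.643
grasp_force: 25.0
```

Request:
carry_out(targets=[{"dp": [0, 0, -45], "yaw": 0}, {"dp": [0, 0, -95], "yaw": 0}, {"dp": [15, 10, -125], "yaw": 0}, {"dp": [60, 35, -125], "yaw": 0}, {"dp": [105, 60, -125], "yaw": 0}, {"dp": [150, 85, -125], "yaw": 0}, {"dp": [195, 110, -125], "yaw": 0}, {"dp": [240, 135, -125], "yaw": 0}, {"dp": [285, 160, -125], "yaw": 0}, {"dp": [330, 185, -125], "yaw": 0}, {"dp": [375, 205, -125], "yaw": 0}, {"dp": [410, 220, -125], "yaw": 0}])

```text
clock: 36.58
eef_pos: [604.4, 110.3, 150.9]
tcp_rot: [3.141, -0.0, 1.537]
contact_force: [0.5, -0.4, -0.5]
opening: 0.646
grasp_force: 28.1
```

Request:
carry_out(targets=[{"dp": [30, 9, 0], "yaw": 0}, {"dp": [46, 12, 0], "yaw": 0}, {"dp": [46, 12, 0], "yaw": 0}, {"dp": [46, 12, 0], "yaw": 0}])

```text
clock: 37.08
eef_pos: [616.9, 152.9, 150.7]
tcp_rot: [-3.141, 0.001, 1.536]
contact_force: [-0.0, 0.5, -0.9]
opening: 0.643
grasp_force: 28.1
```

Run:
```python
from h import *
s=r.sense();print(s['eef_pos'],s['opening'])
for c in ('wrist','top'):
    s,t,o=jars(c,84.5);[print(*k) for k in o]
```

```text
[616.85081926 152.91919372 150.71678985] 0.64285177931184
[178.9 163.4] 45.9 [553.4 197.1  84.5]
[253. 247.] 83.2 [596.  138.4  84.5]
[284.1 295.9] 65.2 [615.7  99.4  84.5]
[189.  273.8] 38.5 [550.  119.5  84.5]
```

Request:
carry_out(targets=[{"dp": [1, 1, 35], "yaw": 0}, {"dp": [1, 1, 65], "yaw": 0}, {"dp": [1, 1, 80], "yaw": 0}, {"dp": [1, 1, 82], "yaw": 0}, {"dp": [1, 1, 82], "yaw": 0}])

```text
clock: 37.8
eef_pos: [619.1, 154.9, 69.7]
tcp_rot: [3.14, -0.0, 1.536]
contact_force: [0.8, -0.3, -1.4]
opening: 0.649
grasp_force: 28.1
```

Request:
carry_out(targets=[{"dp": [0, 0, 1], "yaw": 0}, {"dp": [0, 0, 1], "yaw": 0}])

```text
clock: 38.05
eef_pos: [618.8, 155.1, 68.5]
tcp_rot: [3.141, -0.0, 1.536]
contact_force: [-0.3, -0.3, -1.0]
opening: 0.648
grasp_force: 28.1
```

Request:
carry_out(targets=[{"dp": [0, 0, 1], "yaw": 0}, {"dp": [0, 0, 1], "yaw": 0}])

```text
clock: 38.3
eef_pos: [618.7, 155.1, 67.2]
tcp_rot: [3.141, -0.0, 1.536]
contact_force: [-0.6, -0.6, 3.2]
opening: 0.65
grasp_force: 28.3
```

Contact, so I'll release with a small opening and rise straight up.

Request:
carry_out(targets=[{"dp": [0, 0, 0.5], "yaw": 0}, {"dp": [0, 0, 0.5], "yaw": 0}, {"dp": [0, 0, 0], "yaw": 0}, {"dp": [0, 0, 0], "yaw": 0}, {"dp": [0, 0, -25], "yaw": 0}, {"dp": [0, 0, -70], "yaw": 0}, {"dp": [-20, 0, -130], "yaw": 0}, {"dp": [-40, 0, -180], "yaw": 0}, {"dp": [-40, -30, -200], "yaw": 0}, {"dp": [-40, -30, -200], "yaw": 0}, {"dp": [-40, -30, -200], "yaw": 0}], fingers=0.55)

```text
clock: 39.67
eef_pos: [587.1, 116.0, 266.4]
tcp_rot: [3.142, 0.0, 1.536]
contact_force: [0.9, -0.1, -0.3]
opening: 0.776
grasp_force: 0.0
```

Run:
```python
from h import *
s,t,o=jars('wrist',84.5); print(s['eef_pos'],s['tcp_rot'],s['clock']); 
C=np.array([584,155]);a=np.radians(87.95); ey=np.array([np.cos(a),np.sin(a)]); ex=np.array([ey[1],-ey[0]])
for k in o: print(*k,'rel',(k[2][:2]-C)@ex,(k[2][:2]-C)@ey)
cv2.imwrite('pics/w9.png',t)
```

```text
[587.13982503 116.02969504 266.43078234] [3.14152718e+00 5.78608092e-05 1.53608946e+00] 39.675
[243.  102.3] 31.1 [552.4 195.5  84.5] rel -33.02852617446764 39.34369655665958
[313.8 144. ] 29.3 [618.  154.7  84.5] rel 33.988971176413195 0.9164269577837979
[245.9 186. ] 27.9 [549.4 115.2  84.5] rel -33.15414535632286 -41.01222556374888
```

View pics/w9.png

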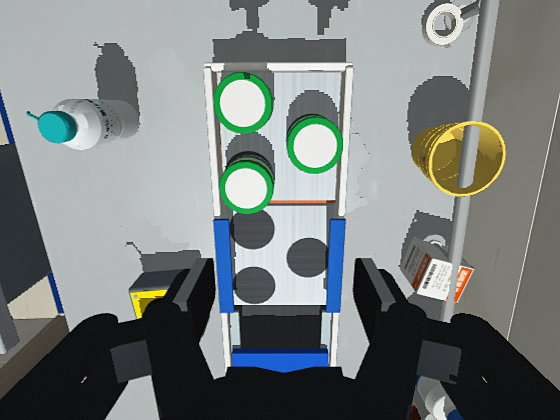

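All three jars stand upright on the carrier, at (243,102), (314,144) and (246,186), all well within limits. Now back to the handle.

Request:
carry_out(targets=[{"dp": [-30, -30, 0], "yaw": -10}, {"dp": [-60, -60, 0], "yaw": -20}, {"dp": [-95, -85, 0], "yaw": -30}, {"dp": [-130, -110, 0], "yaw": -40}, {"dp": [-160, -135, 0], "yaw": -50}, {"dp": [-184, -154, 20], "yaw": -60}, {"dp": [-184, -154, 50], "yaw": -70}, {"dp": [-184, -154, 80], "yaw": -80}, {"dp": [-184, -154, 106], "yaw": -90}, {"dp": [-184, -154, 106], "yaw": -96.4}, {"dp": [-184, -154, 106], "yaw": -96.4}, {"dp": [-184, -154, 106], "yaw": -96.4}], fingers=0)

```text
clock: 41.22
eef_pos: [427.0, -62.5, 160.6]
tcp_rot: [3.142, -0.0, -3.067]
contact_force: [0.5, -0.3, -0.8]
opening: 0.502
grasp_force: 0.0
```

Run:
```python
from h import *
s=r.sense();c=r.get_calibration('wrist');im=np.ascontiguousarray(r.grab_frame('wrist')[:,:,::-1]);print(s['eef_pos'],s['tcp_rot'],s['clock'],s['qpos'][5])
for p in ([427,-62.5,88],[459,-60.3,88],[395,-64.7,88]): cv2.drawMarker(im,tuple(int(k) for k in proj(c,[p])[0]),(255,0,255),0,12,1)
cv2.imwrite('pics/w10.png',im[100:320,150:420])
```

```text
[426.97484396 -62.5377352  160.58877785] [ 3.14154731e+00 -3.02503751e-04 -3.06716121e+00] 41.225 -1.7941002169212086
```

View pics/w10.png

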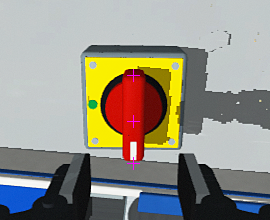

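The predicted bar ends match the picture within 2 px, and the bar lies between the fingers. I'll descend, grip and turn it on.

Request:
carry_out(targets=[{"dp": [0, 0, 45], "yaw": 0}, {"dp": [0, 0, 80], "yaw": 0}, {"dp": [0, 0, 91], "yaw": 0}, {"dp": [0, 0, 91], "yaw": 0}, {"dp": [0, 0, 91], "yaw": 0}])

```text
clock: 41.9
eef_pos: [427.7, -62.7, 70.9]
tcp_rot: [-3.141, 0.002, -3.065]
contact_force: [0.5, -0.2, 0.0]
opening: 0.501
grasp_force: 0.0
```

Request:
carry_out(targets=[{"dp": [0, 0, 0], "yaw": 0}, {"dp": [0, 0, 0], "yaw": 0}, {"dp": [0, 0, 0], "yaw": 0}, {"dp": [0, 0, 0], "yaw": 0}, {"dp": [0, 0, 0], "yaw": 0}], fingers=-1, grip_force=40)

```text
clock: 42.52
eef_pos: [427.5, -62.9, 70.8]
tcp_rot: [-3.141, 0.002, -3.065]
contact_force: [-1.4, -1.9, 8.1]
opening: 0.179
grasp_force: 41.5
```

Request:
carry_out(targets=[{"dp": [0, 0, 0], "yaw": 10}, {"dp": [0, 0, 0], "yaw": 20}, {"dp": [0, 0, 0], "yaw": 30}, {"dp": [0, 0, 0], "yaw": 40}, {"dp": [0, 0, 0], "yaw": 50}, {"dp": [0, 0, 0], "yaw": 60}, {"dp": [0, 0, 0], "yaw": 70}, {"dp": [0, 0, 0], "yaw": 78}, {"dp": [0, 0, 0], "yaw": 84}, {"dp": [0, 0, 0], "yaw": 87}, {"dp": [0, 0, 0], "yaw": 87}])

```text
clock: 43.9
eef_pos: [427.4, -63.0, 70.8]
tcp_rot: [3.14, 0.001, 1.7]
contact_force: [-1.6, -2.8, 8.3]
opening: 0.18
grasp_force: 41.3
```

Request:
carry_out(targets=[{"dp": [0, 0, 0], "yaw": 0}, {"dp": [0, 0, 0], "yaw": 0}, {"dp": [0, 0, 0], "yaw": 0}, {"dp": [0, 0, -40], "yaw": 0}, {"dp": [0, 0, -100], "yaw": 0}, {"dp": [0, 0, -160], "yaw": 0}, {"dp": [-60, 0, -170], "yaw": 0}, {"dp": [-120, 0, -170], "yaw": 0}, {"dp": [-180, 0, -170], "yaw": 0}, {"dp": [-180, 0, -170], "yaw": 0}], fingers=0)

```text
clock: 45.15
eef_pos: [450.2, -244.5, 239.7]
tcp_rot: [3.141, 0.001, 1.696]
contact_force: [-0.0, 0.3, -0.3]
opening: 0.5
grasp_force: 0.0
```

Run:
```python
from h import *
print(r.sense()['eef_pos'])
t=r.grab_frame('top')[:,:,::-1]
cv2.imwrite('pics/t11.png',cv2.resize(t[142:292,145:405],None,fx=3,fy=3,interpolation=cv2.INTER_CUBIC))
```

```text
[ 450.16767553 -244.52562919  239.69137818]
```

View pics/t11.png

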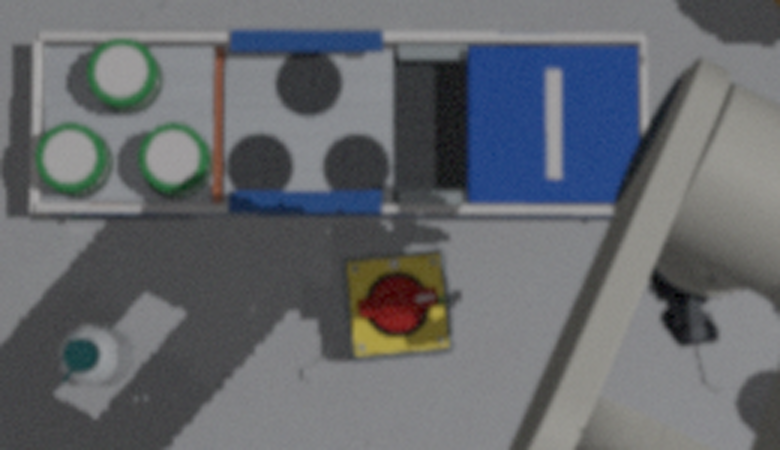

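The bar looks as it did at the start, with the stripe right at (425,297), so the isolator is on. The jars, carriers, guard and saline bottle are all in place, and the arm is clear.

```bash
python3 -c "
from rig import r
print(r.sign_off())"
```

```text
the job is handed in; nothing more can be done
None
```

The job is done and handed in at about 45 s, though no verdict came back: the isolator went off first and is back on, the guard and top carrier are each against their end stops, all three jars stand on the carrier, and I left the saline bottle alone.

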